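Make up two biscuit gift boxes

TASK

Make up the two gift boxes from the things on the parchment sheet: the brown kraft box gets the caramel biscuit, the chocolate square and the honey jar, and the white box gets the pistachio biscuit and the shortbread finger. Set each thing down gently (do not drop it), right way up and flat on the floor of its box, side by side and not on top of one another, and leave the two dark moulds where they are.

Things in the scene. Friction and masses are not known exactly. Their poses are not given: they have to be found in the camera images.
- caramel_mid (a point): caramel biscuit: round, pale seeded rim with an orange-brown caramel centre, 52 mm across, 18 mm thick, about 35 g. It rests loose on the sheet of parchment on the bench (surface at z = 0). This point: its centre, half-way up; z up.
- pistachio_mid (a point): pistachio biscuit: the same round pale seeded biscuit but with a green centre, 52 mm across, 18 mm thick, about 35 g. It rests loose on the sheet of parchment on the bench (surface at z = 0). This point: its centre, half-way up; z up.
- choco_mid (a point): chocolate square: very dark brown square cake with one pale stripe on top, 46 x 46 mm, 20 mm thick, about 50 g; x and y are square to its sides. It rests loose on the sheet of parchment on the bench (surface at z = 0). This point: its centre, half-way up; z up.
- shortbread_mid (a point): shortbread finger: pale golden bar with a row of five dots on top, 72 mm long (x), 28 mm wide (y), 18 mm thick, about 35 g. It rests loose on the sheet of parchment on the bench (surface at z = 0). This point: its centre, half-way up; z up.
- honey_mid (a point): honey jar: small closed round jar, amber with a red lid, standing upright, 42 mm across, 45 mm high, about 90 g. It rests loose on the sheet of parchment on the bench (surface at z = 0). This point: its centre, half-way up; z up.
- kraft_box: brown kraft gift box, open on top, lies fixed on the bench. Its walls are 4 mm thick and rise 26 mm from the bench, its floor is 4 mm thick, so inside it is 184 (x) x 112 (y) mm and 22 mm deep. No dividers. It does not move when touched. Origin: centre of its underside, on the bench; x along its long side, y along its short side, z up. It stands on the left or on the right of the stock, a little turned.
- white_box: white gift box, open on top, lies fixed on the bench. Its walls are 4 mm thick and rise 26 mm from the bench, its floor is 4 mm thick, so inside it is 184 (x) x 112 (y) mm and 22 mm deep. No dividers. It does not move when touched. Origin: centre of its underside, on the bench; x along its long side, y along its short side, z up. It stands on the left or on the right of the stock, a little turned.
- mould_a_mid (a point): small empty dark iron tartlet mould, round, 58 mm across the rim, 40 mm at the foot, 17 mm high, loose on the bench among the stock; not wanted in any box. This point: its centre, half-way up. There are two such moulds.
- mould_b_mid (a point): small empty dark iron tartlet mould, round, 58 mm across the rim, 40 mm at the foot, 17 mm high, loose on the bench among the stock; not wanted in any box. This point: its centre, half-way up. There are two such moulds.
There are look-alikes about, which are no part of the job. What is shaped like the part that bears caramel_mid but blue or turquoise is not meant. Leave any purple look-alike of the part that bears choco_mid alone.

How it is judged:
By the outcome, as a careful person would: the job done as asked, in the order asked, and still so for the second after the job is handed in, with the robot touching nothing.
It also fails if it takes over 120 s, if anything falls off the work surface, if the arm or the gripper's body presses on something with over 40 N, if the wrist force passes 120 N, or if a joint passes its speed limit or range.

ROBOT

A 6-joint arm with a two-finger parallel gripper is mounted at the origin on the work surface. World frame = base frame: x ahead of the robot, y to its left, z up, the work surface at z = 0. Lengths are in m, angles in rad, forces in N, time in s.
With the tool pointing down it reaches from about 0.35 to 0.925 m from the base axis. Payload 6.4 kg.
Tool frame: the origin (TCP) lies on the mounting face of the last link; the fingertips stand 173 mm ahead of it and the grasp point (between the pads) lies 155 mm ahead of it; z points along the fingers, y is the line along which they close (so a half turn about z gives the same grasp; the last joint's range is limited). The gripper opens to 85 mm and grips with 20 to 120 N. Pads are 22 mm wide; open, the fingers measure 114 mm over their backs; the gripper's body (76 mm by 85 mm) begins 54 mm behind the grasp point. The pads swing forward as they close: fully open they stand 13 mm farther back than shut.
Start: joints at [1.157, 0.245, 1.558, -0, 1.339, -0.174], TCP at [0.154, 0.631, 0.405] pointing down, gripper open.
Joint ranges: [-3.13, 3.13], [-1.02, 2.26], [0.13, 2.54], [-0.95, 4.09], [0.21, 2.88], [-2.74, 2.74]. Speed limits (rad/s): [2.57, 2.57, 3.14, 3.14, 3.14, 3.14].

INTERFACE

Orientations are given as a 3x3 rotation matrix whose columns are the frame's x, y, z axes.
In Python, from station import env, cams gives the robot as it stands.
- The arm moves only by the tool arm_command, never from a script. Its argument "plan" is a list of rows, each a list of 7 numbers: the shift along the world's x, y, z scaled (see below), then the turn, a rotation vector about the world's x, y, z scaled (see below), then the opening, from -1 (shut) to 1 (fully open). In form: [[x, y, z, ax, ay, az, hand], ...]. A call has 1 to 8 rows; each row shifts and turns the commanded pose from where the row before left it; what a row does not reach is not made up. The controller multiplies each number of a shift by 40 cm and each number of a turn by 180 degrees. A row lasts 1/10 s, in which the tool goes at most 50 mm and 8.59 degrees, less where a joint would pass 70% of its speed; a pose out of reach is approached as far as the arm can. A call with a number of a shift or a turn outside -1 to 1 is refused whole. A call with a gripper value outside its range is refused whole. The fingers move at their own pace and stop on an object; "force" is the grip in N (left out, the last holds). Time passes only in rows, so rows that do not move let the fingers close. It gives the time, the measured TCP pose, the force, the opening and the grip force at its end, in the units of the state.
- env.state(): the state, without advancing time (a new reading comes with each control period).
- cams.snapshot(name): name is "scene" or "top" or "wrist"; returns the picture (480x640x3 uint8, red, green, blue); there is no depth.
- cams.camera_params(name): a dict with "camera_matrix" (3x3 intrinsics, pixels), "rvec" (rotation vector, rad) and "tvec" (3), from world to camera coordinates, as OpenCV has them. Camera axes: x right, y down, z forward; pixel columns grow to the right and rows downward; lengths in m; the calibration is good to about 2 mm. A picture is of the moment at which its call begins: read the wrist's pose just before it. camera_params takes no time and is no camera call; for the wrist camera it gives the pose at the moment of the call.
- env.job_done(): hands the job in; it is judged then, once.
The state is a dict: "time": time; "q": joint angles; "joint_vel": joint speeds; "joint_efforts": joint torques, N m; "position": TCP position; "tool_rot": TCP orientation; "ft_force": force on the tool from outside, world axes, zero at the start; "wrist_torque": the same for the moment, N m; "finger_gap": finger opening in m; "grip_force": force on a finger pad.
Only numpy, scipy, OpenCV 4.12 (cv2) and the standard library are available. Lean on these libraries where they do the work, as an engineer would, in place of code of your own. Each camera call takes 0.05 s, during which the arm holds its last target. There are 200 camera calls.

## Working session

There is one attempt and no reset: what is moved stays moved. The work goes in short steps, Python scripts to look and compute and a tool call to move; the robot and the scene stay as the last step left them, time stands still between calls to the robot, and variables do not carry over. Pictures are saved under pics/ and viewed, at most 14 in all, crops included, and the job is handed in when it is done.

Besides the shell and the picture viewer there is one more tool, called after "Emit:" by a JSON object that holds its "name" and its "arguments". arm_command: Moves the arm, as the interface text tells. Shifts and turns lie within -1 to 1; 1 stands for 40 cm of shift or 180 degrees of turn. Its arguments: {"type":"object","properties":{"plan":{"type":"array","items":{"type":"array","items":{"type":"number","minimum":-1,"maximum":1}}},"force":{"type":"number"}},"required":["plan"]}

```bash
mkdir -p pics; python3 - <<'E'
from station import env,cams
import cv2
for n in("top","scene"):
    cv2.imwrite(f"pics/{n}0.png",cams.snapshot(n)[:,:,::-1])
    p=cams.camera_params(n);print(n,p)
s=env.state();print(s['time'],s['position'],s['tool_rot'],s['finger_gap'])
E
```

```text
top {'camera_matrix': array([[483.4998623 ,   0.        , 325.52382782],
       [  0.        , 483.4998623 , 239.20484503],
       [  0.        ,   0.        ,   1.        ]]), 'rvec': array([ 2.17663372, -2.11698731,  0.21897995]), 'tvec': array([-0.03257051,  0.51574904,  0.75058069])}
scene {'camera_matrix': array([[443.62464147,   0.        , 322.2816456 ],
       [  0.        , 443.62464147, 241.5351288 ],
       [  0.        ,   0.        ,   1.        ]]), 'rvec': array([ 1.49342385,  2.11219564, -0.79536216]), 'tvec': array([ 0.16539239, -0.30450783,  1.21985698])}
0.1 [0.15429169 0.63122567 0.40368913] [[-9.71389005e-01  2.37492991e-01 -6.93059825e-04]
 [ 2.37493817e-01  9.71387757e-01 -1.58533372e-03]
 [ 2.96724181e-04 -1.70457317e-03 -9.99998503e-01]] 0.08546807361495466
```

View pics/top0.png

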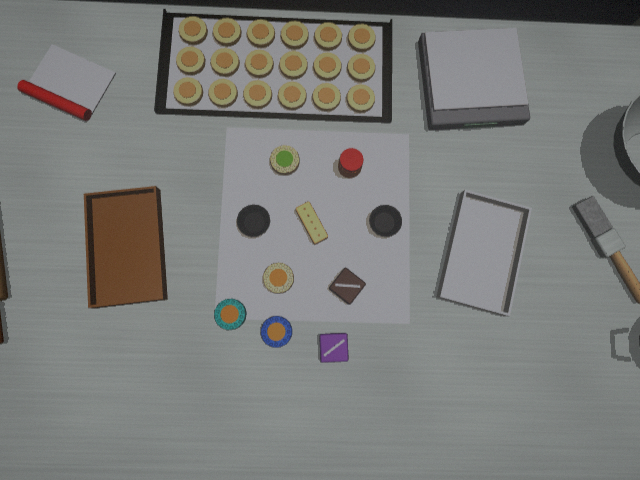

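View pics/scene0.png

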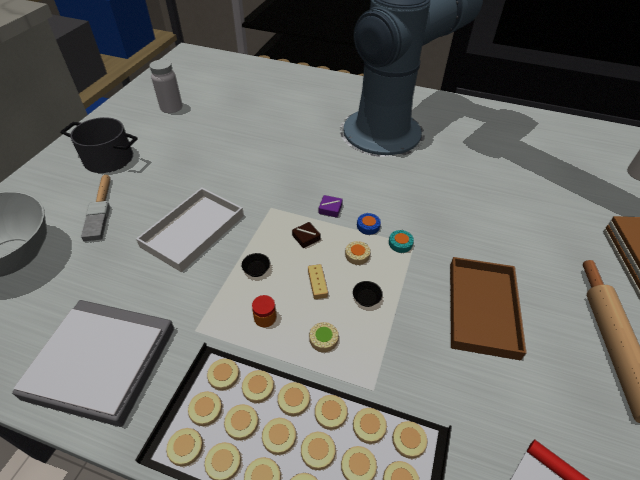

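The pictures show the parchment stock, with pixels taken from the top view.
- **Caramel candidates:** (278,278) has a pale rim and lies on the sheet. (230,314) has a turquoise rim, (276,331) a blue rim, and the rest are biscuits in the tray. Only (278,278) fits.
- **Chocolate candidates:** (348,286) is dark brown with a stripe and (334,348) is purple. I take (348,286).
- **Other items:** pistachio (285,160), shortbread (312,222), honey (351,163), moulds (253,221) and (386,221).
- **Boxes:** kraft (125,247), white (482,252).

Next I measure everything and confirm the choices in one crop.

```bash
cat > h.py <<'E'
import cv2,numpy as np
from station import env,cams
def ray(n_or_p,uv,z):
    p=cams.camera_params(n_or_p) if isinstance(n_or_p,str) else n_or_p
    K=p['camera_matrix'];R=cv2.Rodrigues(p['rvec'])[0];t=p['tvec']
    uv=np.atleast_2d(np.float64(uv));d=np.c_[uv,np.ones(len(uv))]@np.linalg.inv(K).T@R
    c=-R.T@t;return c+d*((z-c[2])/d[:,2])[:,None]
E
python3 - <<'E'
from h import *
im=cv2.imread("pics/top0.png");hsv=cv2.cvtColor(im,cv2.COLOR_BGR2HSV)
p=cams.camera_params("top");print("cam",-cv2.Rodrigues(p['rvec'])[0].T@p['tvec'])
for u,v in [(278,268),(278,278),(285,150),(285,160),(348,275),(348,290),(312,215),(351,158),(253,221),(125,247),(482,252),(250,260),(435,200),(453,194)]:print((u,v),hsv[v,u])
pts={'mouldA':(253,221,.017),'mouldB':(386,221,.017),'kraftc':(125,247,.004),'car':(278,278,.018),'pis':(285,160,.018),'cho':(348,286,.02),'sho':(312,222,.018),'hon':(351,163,.045),'white':(482,252,.004)}
for k,(u,v,z) in pts.items():print(k,ray(p,(u,v),z)[0].round(3))
cv2.imwrite("pics/crop.png",cv2.resize(im[140:370,210:410],None,fx=2.6,fy=2.6,interpolation=cv2.INTER_CUBIC))
cv2.imwrite("pics/box.png",np.hstack([cv2.resize(im[175:325,70:180],None,fx=3.4,fy=3.4),cv2.resize(im[175:325,425:540],None,fx=3.4,fy=3.4)]))
E
```

```text
cam [0.38110249 0.00586361 0.82774138]
(278, 268) [ 23  74 149]
(278, 278) [ 16 165 148]
(285, 150) [ 39  97 137]
(285, 160) [ 45 140 124]
(348, 275) [ 8 61 79]
(348, 290) [ 6 61 79]
(312, 215) [ 30  83 150]
(351, 158) [  1 171 145]
(253, 221) [160  13  57]
(125, 247) [ 13 148 105]
(482, 252) [114   8 151]
(250, 260) [120   7 154]
(435, 200) [ 75  11 140]
(453, 194) [ 90   9 142]
mouldA [0.549 0.105 0.017]
mouldB [ 0.556 -0.122  0.017]
kraftc [0.5   0.321 0.004]
car [0.453 0.059 0.018]
pis [0.659 0.055 0.018]
cho [ 0.443 -0.059  0.02 ]
sho [0.55  0.005 0.018]
hon [ 0.649 -0.058  0.045]
white [ 0.509 -0.293  0.004]
```

View pics/crop.png

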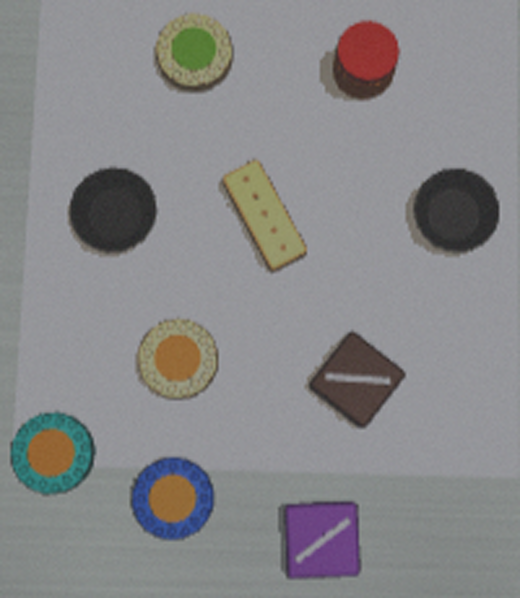

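View pics/box.png

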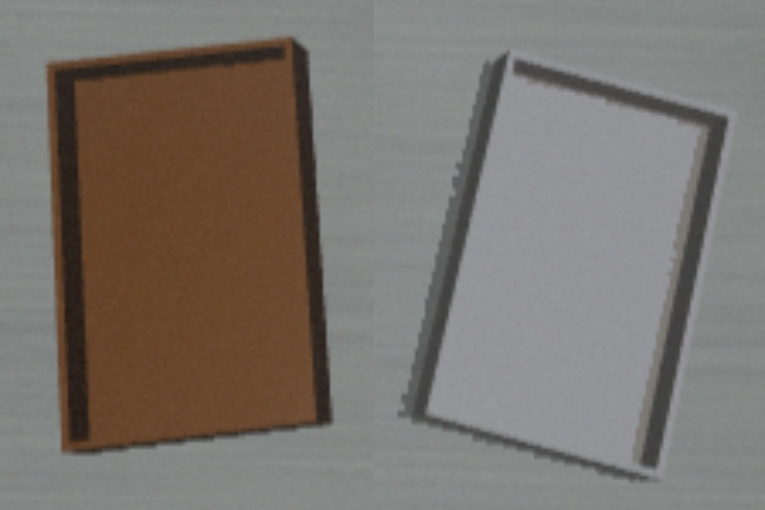

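The crop confirms the pale-rimmed orange biscuit at (278,278) and the dark brown striped square at (348,286). The blue, turquoise and purple look-alikes are clearly separate. The box rim corners can be read from the box crop.

```bash
python3 - <<'E'
from h import *
im=cv2.imread("pics/top0.png");hsv=cv2.cvtColor(im,cv2.COLOR_BGR2HSV);H,S,V=cv2.split(hsv)
p=cams.camera_params("top")
def comp(m,u,v):
    w=np.zeros_like(m,np.uint8);w[v-32:v+33,u-32:u+33]=255;m=(m.astype(np.uint8)*255)&w
    c,_=cv2.findContours(m,cv2.RETR_EXTERNAL,cv2.CHAIN_APPROX_NONE);return max(c,key=cv2.contourArea).reshape(-1,2)
for k,m,u,v,z in [('car',(S>120)&(H<22)&(V>110),278,278,.018),('pis',(S>120)&(H>35)&(H<80),285,160,.018),('hon',(S>130)&(V>110)&((H<8)|(H>172)),351,163,.045),('cho',(V<110)&(S>40),348,286,.02),('sho',(S>60)&(V>125),312,222,.018),('mA',V<75,253,221,.017),('mB',V<75,386,221,.017),('blue',(S>120),276,331,.018),('turq',(S>120),230,314,.018)]:
    w=ray(p,comp(m,u,v),z)[:,:2].astype(np.float32)*1000
    (c,r)=cv2.minEnclosingCircle(w);b=cv2.minAreaRect(w);print(k,np.round(c),round(r,1),'rect',np.round(b[0]),np.round(b[1]),round(b[2],1))
for k,c,o in [('kraft',[(48,65),(292,40),(318,424),(63,453)],(70,175)),('white',[(136,52),(359,115),(284,478),(49,416)],(425,175))]:
    w=ray(p,np.array(c)/3.4+o,.026)[:,:2]*1000;print(k,w.mean(0).round(1),[np.linalg.norm(w[i]-w[i-1]).round() for i in range(4)])
    for a,b in((0,1),(3,2),(3,0),(2,1)):d=w[b]-w[a];print(' ang',np.degrees(np.arctan2(d[1],d[0])).round(1))
E
```

```text
car [454.  59.] 14.7 rect [455.  60.] [27. 28.] 1.6
pis [662.  57.] 14.5 rect [662.  57.] [27. 28.] 2.2
hon [656. -58.] 19.6 rect [655. -58.] [38. 37.] 45.4
cho [443. -57.] 29.4 rect [444. -57.] [44. 44.] 52.7
sho [551.   6.] 36.6 rect [551.   6.] [70. 27.] 29.7
mA [550. 106.] 27.9 rect [550. 105.] [54. 54.] 1.9
mB [ 557. -121.] 28.0 rect [ 557. -121.] [55. 54.] 45.7
blue [365.  58.] 25.1 rect [365.  58.] [49. 48.] 65.4
turq [392. 136.] 25.0 rect [392. 137.] [47. 49.] 1.4
kraft [497.8 315.9] [np.float64(191.0), np.float64(119.0), np.float64(191.0), np.float64(120.0)]
 ang -81.9
 ang -81.9
 ang 8.3
 ang 8.5
white [ 506.2 -291.7] [np.float64(192.0), np.float64(117.0), np.float64(189.0), np.float64(118.0)]
 ang -104.4
 ang -103.2
 ang -14.4
 ang -14.1
```

Emit:
{"name": "arm_command", "arguments": {"plan": [[0.047,-0.0894,-0.024,0,0,0.0408,1],[0.047,-0.0894,-0.024,0,0,0.0408,1],[0.047,-0.0894,-0.024,0,0,0.0408,1],[0.047,-0.0894,-0.024,0,0,0,1],[0.047,-0.0894,-0.024,0,0,0,1],[0.047,-0.0894,-0.024,0,0,0,1],[0.047,-0.0894,-0.024,0,0,0,1],[0.047,-0.0894,-0.024,0,0,0,1]], "force": 20}}

```text
time: 0.9
position: [0.305, 0.3438, 0.3272]
tool_rot: [[-0.989, -0.145, -0.0], [-0.145, 0.989, -0.0], [0.0, -0.0, -1.0]]
ft_force: [-0.1, -0.0, -0.3]
finger_gap: 0.0854
grip_force: 0.0
```

Emit:
{"name": "arm_command", "arguments": {"plan": [[0.047,-0.0894,-0.024,0,0,0,1],[0.047,-0.0894,-0.024,0,0,0,1],[0.047,-0.0894,-0.024,0,0,0,1],[0.047,-0.0894,-0.024,0,0,0,1],[0.047,-0.0894,-0.024,0,0,0,1],[0.047,-0.0894,-0.024,0,0,0,1],[0.047,-0.0894,-0.024,0,0,0,1],[0.047,-0.0894,-0.024,0,0,0,1]]}}

```text
time: 1.7
position: [0.4555, 0.0576, 0.2506]
tool_rot: [[-0.99, -0.144, -0.0], [-0.144, 0.99, 0.0], [0.0, 0.0, -1.0]]
ft_force: [-0.3, 1.0, -0.2]
finger_gap: 0.0854
grip_force: 0.0
```

```bash
python3 - <<'E'
from h import *
p=cams.camera_params("wrist");im=cams.snapshot("wrist")[:,:,::-1].copy();cv2.imwrite("pics/w1.png",im)
hsv=cv2.cvtColor(im,cv2.COLOR_BGR2HSV);H,S,V=cv2.split(hsv)
m=((S>120)&(H<22)&(V>110)).astype(np.uint8)
n,l,st,c=cv2.connectedComponentsWithStats(m)
for i in range(1,n):
    if st[i,4]>300:print(st[i],c[i].round(),ray(p,c[i],.018)[0].round(4))
E
```

```text
[ 324   62   51   62 2409] [349.  93.] [0.3668 0.057  0.018 ]
[ 463  142   53   57 2321] [489. 170.] [0.3933 0.1348 0.018 ]
[ 293  237   63   53 2570] [324. 263.] [0.4557 0.0576 0.018 ]
```

View pics/w1.png

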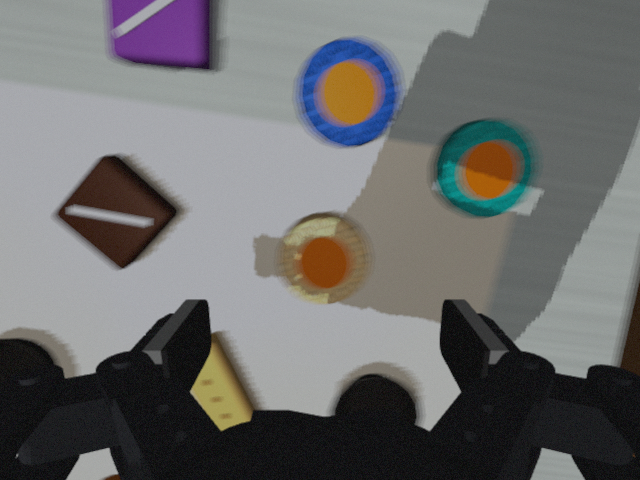

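The wrist view shows the caramel centre at (324,263), which rays to (0.456, 0.058), directly under the tool. The gripper is clear of the neighbours, so I descend and grip.

Emit:
{"name": "arm_command", "arguments": {"plan": [[0,0,-0.09,0,0,0,1],[0,0,-0.08,0,0,0,1],[0,0,-0.022,0,0,0,1],[0,0,0,0,0,0,1],[0,0,0,0,0,0,-1],[0,0,0,0,0,0,-1],[0,0,0,0,0,0,-1],[0,0,0,0,0,0,-1]], "force": 20}}

```text
time: 2.55
position: [0.4561, 0.0593, 0.176]
tool_rot: [[-0.989, -0.145, 0.003], [-0.145, 0.99, -0.0], [-0.003, -0.001, -1.0]]
ft_force: [-0.9, 0.4, 7.9]
finger_gap: 0.051
grip_force: 20.4
```

Emit:
{"name": "arm_command", "arguments": {"plan": [[0,0,0,0,0,0,-1],[0,0,0,0,0,0,-1],[0,0,0,0,0,0,-1]]}}

```text
time: 2.85
position: [0.4561, 0.0593, 0.176]
tool_rot: [[-0.99, -0.144, 0.003], [-0.144, 0.99, -0.0], [-0.003, -0.001, -1.0]]
ft_force: [-2.1, 1.0, 7.5]
finger_gap: 0.051
grip_force: 20.4
```

Emit:
{"name": "arm_command", "arguments": {"plan": [[0,0,0.1,0,0,0,-1],[0,0,0.1,0,0,0,-1],[-0.0063,0.1042,0,0,0,0,-1],[-0.0063,0.1042,0,0,0,0,-1],[-0.0063,0.1042,0,0,0,0,-1],[-0.0063,0.1042,0,0,0,0,-1],[-0.0063,0.1042,0,0,0,0,-1],[-0.0063,0.1042,0,0,0,0,-1]]}}

```text
time: 3.65
position: [0.4396, 0.3112, 0.255]
tool_rot: [[-0.989, -0.145, 0.001], [-0.145, 0.989, 0.0], [-0.001, 0.0, -1.0]]
ft_force: [2.1, -0.3, -1.0]
finger_gap: 0.0508
grip_force: 21.7
```

Emit:
{"name": "arm_command", "arguments": {"plan": [[0,0,0,0,0,0,-1],[0,0,0,0,0,0,-1]]}}

```text
time: 3.85
position: [0.4397, 0.31, 0.2546]
tool_rot: [[-0.989, -0.146, 0.0], [-0.146, 0.989, -0.0], [-0.0, -0.0, -1.0]]
ft_force: [0.2, 0.6, -0.2]
finger_gap: 0.0508
grip_force: 21.7
```

Emit:
{"name": "arm_command", "arguments": {"plan": [[0,0,-0.08,0,0,0,-1],[0,0,-0.07,0,0,0,-1],[0,0,-0.02,0,0,0,-1],[0,0,-0.009,0,0,0,-1],[0,0,-0.005,0,0,0,-1],[0,0,0,0,0,0,-1]]}}

```text
time: 4.45
position: [0.4407, 0.3093, 0.1818]
tool_rot: [[-0.99, -0.144, 0.002], [-0.144, 0.99, 0.001], [-0.002, 0.0, -1.0]]
ft_force: [0.2, -0.9, -0.4]
finger_gap: 0.0512
grip_force: 21.7
```

Emit:
{"name": "arm_command", "arguments": {"plan": [[0,0,-0.003,0,0,0,-1],[0,0,0,0,0,0,-1]]}}

```text
time: 4.65
position: [0.4404, 0.3095, 0.1802]
tool_rot: [[-0.99, -0.144, 0.001], [-0.144, 0.99, 0.001], [-0.001, 0.0, -1.0]]
ft_force: [0.1, -0.3, -0.8]
finger_gap: 0.0511
grip_force: 21.7
```

Emit:
{"name": "arm_command", "arguments": {"plan": [[0,0,-0.003,0,0,0,-1],[0,0,0,0,0,0,-1]]}}

```text
time: 4.85
position: [0.4406, 0.3096, 0.18]
tool_rot: [[-0.989, -0.145, 0.0], [-0.145, 0.989, -0.0], [-0.0, -0.0, -1.0]]
ft_force: [-5.0, -3.1, 11.1]
finger_gap: 0.0513
grip_force: 22.7
```

Emit:
{"name": "arm_command", "arguments": {"plan": [[0,0,0.001,0,0,0,0.45],[0,0,0,0,0,0,0.45],[0,0,0.02,0,0,0,0.45],[0,0,0.08,0,0,0,0.45],[0,0,0.09,0,0,0,0.5]]}}

```text
time: 5.35
position: [0.4394, 0.309, 0.2546]
tool_rot: [[-0.99, -0.144, -0.003], [-0.144, 0.99, -0.001], [0.003, -0.001, -1.0]]
ft_force: [0.6, 0.9, 0.7]
finger_gap: 0.0639
grip_force: 0.0
```

Emit:
{"name": "arm_command", "arguments": {"plan": [[0.0018,-0.1147,0,0,0,-0.0422,1],[0.0018,-0.1147,0,0,0,-0.0422,1],[0.0018,-0.1147,0,0,0,-0.0422,1],[0.0018,-0.1147,0,0,0,-0.0422,1],[0.0018,-0.1147,0,0,0,-0.0422,1],[0.0018,-0.1147,0,0,0,-0.0422,1],[0.0018,-0.1147,0,0,0,0,1],[0.0018,-0.1147,0,0,0,0,1]]}}

```text
time: 6.15
position: [0.4455, -0.0595, 0.2553]
tool_rot: [[-0.796, 0.606, 0.001], [0.606, 0.796, -0.0], [-0.001, 0.0, -1.0]]
ft_force: [0.1, -0.2, 0.5]
finger_gap: 0.0853
grip_force: 0.0
```

Emit:
{"name": "arm_command", "arguments": {"plan": [[0,0,0,0,0,0,1],[0,0,0,0,0,0,1]]}}

```text
time: 6.35
position: [0.4458, -0.0586, 0.2551]
tool_rot: [[-0.794, 0.608, 0.0], [0.608, 0.794, 0.0], [-0.0, 0.0, -1.0]]
ft_force: [-0.1, 0.2, -0.2]
finger_gap: 0.0856
grip_force: 0.0
```

```bash
cat >> h.py <<'E'
def look(name,f,z):
    p=cams.camera_params("wrist");im=cams.snapshot("wrist")[:,:,::-1].copy();cv2.imwrite(f"pics/{name}.png",im)
    m=f(*cv2.split(cv2.cvtColor(im,cv2.COLOR_BGR2HSV))).astype(np.uint8)
    for c in cv2.findContours(m,cv2.RETR_EXTERNAL,cv2.CHAIN_APPROX_NONE)[0]:
        if cv2.contourArea(c)>800:
            w=np.float32(ray(p,c.reshape(-1,2),z)[:,:2]*1000);print(np.round(c.mean((0,1))),[np.round(x,1) for x in cv2.minAreaRect(w)])
E
python3 - <<'E'
from h import *
look("w2",lambda H,S,V:(S>60)&(V<130)&(V>20)&((H<15)|(H>170)),.02)
s=env.state();print(s['position'],np.degrees(np.arctan2(*s['tool_rot'][[1,0],1])))
E
```

```text
[327. 244.] [array([442.5, -54.8]), array([44.6, 47.1]), np.float64(53.2)]
[421.   7.] [array([374.1,  52.9]), array([26.4,  8.4]), np.float64(52.6)]
[ 0.44568272 -0.0576396   0.25481948] 52.68298217748508
```

Emit:
{"name": "arm_command", "arguments": {"plan": [[-0.003,0.004,-0.09,0,0,0,1],[0,0,-0.08,0,0,0,1],[0,0,-0.02,0,0,0,1],[0,0,0,0,0,0,-1],[0,0,0,0,0,0,-1],[0,0,0,0,0,0,-1],[0,0,0,0,0,0,-1],[0,0,0,0,0,0,-1]]}}

```text
time: 7.2
position: [0.4456, -0.0563, 0.1803]
tool_rot: [[-0.796, 0.606, 0.003], [0.606, 0.796, -0.001], [-0.003, 0.001, -1.0]]
ft_force: [0.5, 1.9, 7.6]
finger_gap: 0.0456
grip_force: 21.5
```

Emit:
{"name": "arm_command", "arguments": {"plan": [[0,0,0.1,0,0,0,-1],[0,0,0.1,0,0,0,-1],[0.0163,0.1158,0,0,0,0.0422,-1],[0.0163,0.1158,0,0,0,0.0422,-1],[0.0163,0.1158,0,0,0,0.0422,-1],[0.0163,0.1158,0,0,0,0.0422,-1],[0.0163,0.1158,0,0,0,0.0422,-1],[0.0163,0.1158,0,0,0,0.0422,-1]]}}

```text
time: 8.0
position: [0.4837, 0.2238, 0.2593]
tool_rot: [[-0.989, -0.15, 0.001], [-0.15, 0.989, 0.0], [-0.001, -0.0, -1.0]]
ft_force: [0.7, -1.4, 0.2]
finger_gap: 0.0456
grip_force: 21.1
```

Emit:
{"name": "arm_command", "arguments": {"plan": [[0.0163,0.1158,0,0,0,0,-1],[0.0163,0.1158,0,0,0,0,-1],[0,0,0,0,0,0,-1],[0,0,0,0,0,0,-1]]}}

```text
time: 8.4
position: [0.4965, 0.3152, 0.2588]
tool_rot: [[-0.989, -0.146, 0.0], [-0.146, 0.989, -0.0], [-0.0, -0.0, -1.0]]
ft_force: [0.2, 0.1, -0.7]
finger_gap: 0.0454
grip_force: 21.1
```

Emit:
{"name": "arm_command", "arguments": {"plan": [[0.008,0.001,-0.08,0,0,0,-1],[0,0,-0.07,0,0,0,-1],[0,0,-0.02,0,0,0,-1],[0,0,-0.008,0,0,0,-1],[0,0,-0.003,0,0,0,-1],[0,0,0,0,0,0,-1]]}}

```text
time: 9.0
position: [0.5007, 0.3148, 0.1877]
tool_rot: [[-0.99, -0.144, 0.002], [-0.144, 0.99, 0.001], [-0.002, 0.001, -1.0]]
ft_force: [0.1, 0.2, -0.0]
finger_gap: 0.0455
grip_force: 21.1
```

Emit:
{"name": "arm_command", "arguments": {"plan": [[0,0,-0.003,0,0,0,-1],[0,0,0,0,0,0,-1]]}}

```text
time: 9.2
position: [0.5002, 0.315, 0.1858]
tool_rot: [[-0.99, -0.144, 0.001], [-0.144, 0.99, 0.0], [-0.001, 0.0, -1.0]]
ft_force: [-0.4, 0.0, -0.8]
finger_gap: 0.0454
grip_force: 21.1
```

Emit:
{"name": "arm_command", "arguments": {"plan": [[0,0,-0.003,0,0,0,-1],[0,0,0,0,0,0,-1]]}}

```text
time: 9.4
position: [0.5002, 0.315, 0.1844]
tool_rot: [[-0.99, -0.144, 0.001], [-0.144, 0.99, 0.0], [-0.001, 0.0, -1.0]]
ft_force: [-0.8, -0.3, 1.9]
finger_gap: 0.0454
grip_force: 21.4
```

Emit:
{"name": "arm_command", "arguments": {"plan": [[0,0,-0.002,0,0,0,-1],[0,0,0,0,0,0,-1]]}}

```text
time: 9.6
position: [0.5004, 0.3151, 0.1844]
tool_rot: [[-0.99, -0.144, 0.0], [-0.144, 0.99, 0.0], [-0.0, 0.0, -1.0]]
ft_force: [-2.9, -1.6, 9.3]
finger_gap: 0.0453
grip_force: 22.1
```

Emit:
{"name": "arm_command", "arguments": {"plan": [[0,0,0.001,0,0,0,0.32],[0,0,0,0,0,0,0.32],[0,0,0.02,0,0,0,0.32],[0,0,0.09,0,0,0,0.4],[0,0,0.09,0,0,0,1],[0.0436,-0.1036,0,0,0,0,1],[0.0436,-0.1036,0,0,0,0,1],[0.0436,-0.1036,0,0,0,0,1]]}}

```text
time: 10.4
position: [0.5526, 0.1894, 0.2645]
tool_rot: [[-0.989, -0.145, 0.001], [-0.145, 0.989, 0.0], [-0.001, -0.0, -1.0]]
ft_force: [0.3, -0.2, -0.4]
finger_gap: 0.0854
grip_force: 0.0
```

Emit:
{"name": "arm_command", "arguments": {"plan": [[0.0436,-0.1036,0,0,0,0,1],[0.0436,-0.1036,0,0,0,0,1],[0.0436,-0.1036,0,0,0,0,1],[0.0436,-0.1036,0,0,0,0,1],[0.0436,-0.1036,0,0,0,0,1],[0.0436,-0.1036,0,0,0,0,1],[0,0,0,0,0,0,1],[0,0,0,0,0,0,1]]}}

```text
time: 11.2
position: [0.657, -0.059, 0.2636]
tool_rot: [[-0.99, -0.142, -0.0], [-0.142, 0.99, 0.0], [0.0, 0.0, -1.0]]
ft_force: [-0.2, 0.3, 0.3]
finger_gap: 0.0854
grip_force: 0.0
```

```bash
python3 - <<'E'
from h import *
look("w3",lambda H,S,V:(S>130)&(V>90)&((H<6)|(H>172)),.045)
s=env.state();print(s['position'],np.degrees(np.arctan2(*s['tool_rot'][[1,0],1])))
cv2.imwrite("pics/top3.png",cams.snapshot("top")[100:360,60:560,::-1])
E
```

```text
[328. 269.] [array([656.5, -57.2]), array([38.8, 38.9]), np.float64(8.2)]
[ 0.65665117 -0.05782221  0.26335505] 98.2811381095455
```

View pics/top3.png

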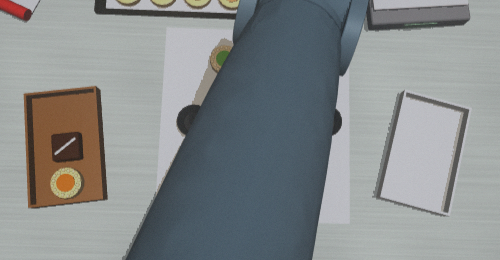

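View pics/w3.png

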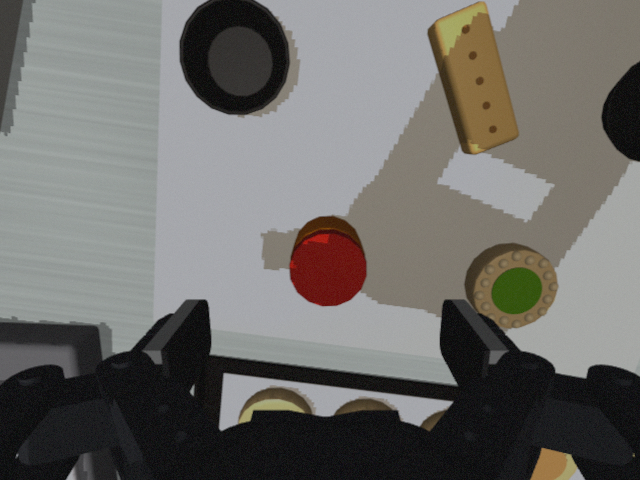

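The caramel (66,183) and chocolate (67,147) lie flat and side by side in the kraft box. The honey jar's red lid at (328,269) in the wrist view is centred under the gripper.

Emit:
{"name": "arm_command", "arguments": {"plan": [[0,0,-0.09,0,0,0,1],[0,0,-0.08,0,0,0,1],[0,0,-0.027,0,0,0,1],[0,0,0,0,0,0,-1],[0,0,0,0,0,0,-1],[0,0,0,0,0,0,-1],[0,0,0,0,0,0,-1],[0,0,0,0,0,0,-1]], "force": 25}}

```text
time: 12.1
position: [0.658, -0.0582, 0.1871]
tool_rot: [[-0.99, -0.144, 0.004], [-0.144, 0.99, -0.001], [-0.004, -0.001, -1.0]]
ft_force: [-1.1, 0.8, 6.1]
finger_gap: 0.041
grip_force: 26.0
```

Emit:
{"name": "arm_command", "arguments": {"plan": [[0,0,0.1,0,0,0,-1],[0,0,0.1,0,0,0,-1],[0,0,0.04,0,0,0,-1]]}}

```text
time: 12.4
position: [0.6581, -0.0584, 0.2856]
tool_rot: [[-0.99, -0.144, 0.007], [-0.144, 0.99, -0.002], [-0.007, -0.003, -1.0]]
ft_force: [1.8, -0.3, 1.1]
finger_gap: 0.0411
grip_force: 25.9
```

Emit:
{"name": "arm_command", "arguments": {"plan": [[-0.0283,0.1058,0,0,0,0,-1],[-0.0283,0.1058,0,0,0,0,-1],[-0.0283,0.1058,0,0,0,0,-1],[-0.0283,0.1058,0,0,0,0,-1],[-0.0283,0.1058,0,0,0,0,-1],[-0.0283,0.1058,0,0,0,0,-1],[-0.0283,0.1058,0,0,0,0,-1],[-0.0283,0.1058,0,0,0,0,-1]]}}

```text
time: 13.2
position: [0.5653, 0.2819, 0.2798]
tool_rot: [[-0.99, -0.144, -0.001], [-0.144, 0.99, -0.0], [0.001, -0.0, -1.0]]
ft_force: [0.4, -0.0, -0.7]
finger_gap: 0.0412
grip_force: 25.9
```

Emit:
{"name": "arm_command", "arguments": {"plan": [[-0.0283,0.1058,0,0,0,0,-1],[0,0,0,0,0,0,-1],[0,0,-0.09,0,0,0,-1],[0,0,-0.08,0,0,0,-1],[0,0,-0.045,0,0,0,-1],[0,0,0,0,0,0,-1],[0,0,0,0,0,0,-1]]}}

```text
time: 13.9
position: [0.5554, 0.3224, 0.1948]
tool_rot: [[-0.99, -0.144, 0.0], [-0.144, 0.99, -0.0], [0.0, -0.0, -1.0]]
ft_force: [0.4, 0.1, -0.7]
finger_gap: 0.0409
grip_force: 27.6
```

Contact is expected near 0.191.

Emit:
{"name": "arm_command", "arguments": {"plan": [[0,0,-0.006,0,0,0,-1],[0,0,0,0,0,0,-1]]}}

```text
time: 14.1
position: [0.5554, 0.3227, 0.1931]
tool_rot: [[-0.99, -0.144, 0.001], [-0.144, 0.99, 0.0], [-0.001, 0.0, -1.0]]
ft_force: [0.3, -0.9, -1.5]
finger_gap: 0.041
grip_force: 27.6
```

Emit:
{"name": "arm_command", "arguments": {"plan": [[0,0,-0.003,0,0,0,-1],[0,0,0,0,0,0,-1]]}}

```text
time: 14.3
position: [0.5551, 0.3228, 0.1913]
tool_rot: [[-0.99, -0.144, 0.0], [-0.144, 0.99, 0.0], [-0.0, 0.0, -1.0]]
ft_force: [-0.3, 0.1, -0.9]
finger_gap: 0.0412
grip_force: 27.6
```

Emit:
{"name": "arm_command", "arguments": {"plan": [[0,0,-0.002,0,0,0,-1],[0,0,0,0,0,0,-1]]}}

```text
time: 14.5
position: [0.555, 0.3228, 0.1903]
tool_rot: [[-0.99, -0.144, -0.0], [-0.144, 0.99, 0.0], [0.0, 0.0, -1.0]]
ft_force: [0.1, 0.8, -0.5]
finger_gap: 0.0411
grip_force: 27.6
```

Emit:
{"name": "arm_command", "arguments": {"plan": [[0,0,-0.002,0,0,0,-1],[0,0,0,0,0,0,-1]]}}

```text
time: 14.7
position: [0.5552, 0.3228, 0.1897]
tool_rot: [[-0.99, -0.144, 0.0], [-0.144, 0.99, 0.0], [-0.0, 0.0, -1.0]]
ft_force: [0.5, -0.6, 0.5]
finger_gap: 0.041
grip_force: 27.7
```

Emit:
{"name": "arm_command", "arguments": {"plan": [[0,0,-0.002,0,0,0,-1],[0,0,0,0,0,0,-1]]}}

```text
time: 14.9
position: [0.5553, 0.3229, 0.1896]
tool_rot: [[-0.99, -0.144, -0.0], [-0.144, 0.99, -0.0], [0.0, -0.0, -1.0]]
ft_force: [-1.4, -0.0, 4.8]
finger_gap: 0.041
grip_force: 28.1
```

Emit:
{"name": "arm_command", "arguments": {"plan": [[0,0,0,0,0,0,0.25],[0,0,0,0,0,0,0.25],[0,0,0.02,0,0,0,0.25],[0,0,0.09,0,0,0,0.25],[0,0,0.1,0,0,0,0.25],[0,0,0.02,0,0,0,0.25],[0,0,0,0,0,0,1]]}}

```text
time: 15.6
position: [0.5558, 0.3231, 0.2836]
tool_rot: [[-0.99, -0.144, 0.005], [-0.144, 0.99, 0.002], [-0.005, 0.001, -1.0]]
ft_force: [-0.4, 0.1, 0.2]
finger_gap: 0.0663
grip_force: 0.0
```

Emit:
{"name": "arm_command", "arguments": {"plan": [[0.0385,-0.095,0,0,0,-0.0417,1],[0.0385,-0.095,0,0,0,-0.0417,1],[0.0385,-0.095,0,0,0,-0.0417,1],[0.0385,-0.095,-0.02,0,0,0,1],[0.0385,-0.095,-0.02,0,0,0,1],[0.0385,-0.095,-0.02,0,0,0,1],[0.0385,-0.095,0,0,0,0,1],[0,0,0,0,0,0,1]]}}

```text
time: 16.4
position: [0.6636, 0.0523, 0.2546]
tool_rot: [[-0.968, 0.251, -0.002], [0.251, 0.968, -0.001], [0.002, -0.001, -1.0]]
ft_force: [0.0, 1.3, -0.9]
finger_gap: 0.0851
grip_force: 0.0
```

```bash
python3 - <<'E'
from h import *
look("w4",lambda H,S,V:(S>120)&(H>35)&(H<80),.018)
s=env.state();print(s['position'],np.degrees(np.arctan2(*s['tool_rot'][[1,0],1])))
E
```

```text
[335. 257.] [array([662.9,  58.1]), array([29.1, 29.5]), np.float64(76.9)]
[0.66286642 0.05444018 0.25465797] 75.5554492171318
```

Emit:
{"name": "arm_command", "arguments": {"plan": [[0,0.006,-0.09,0,0,0,1],[0,0,-0.08,0,0,0,1],[0,0,-0.024,0,0,0,1],[0,0,0,0,0,0,-1],[0,0,0,0,0,0,-1],[0,0,0,0,0,0,-1],[0,0,0,0,0,0,-1],[0,0,0,0,0,0,-1]], "force": 20}}

```text
time: 17.25
position: [0.6637, 0.0593, 0.1811]
tool_rot: [[-0.969, 0.246, 0.003], [0.246, 0.969, -0.0], [-0.003, 0.001, -1.0]]
ft_force: [0.0, 0.8, 5.1]
finger_gap: 0.051
grip_force: 21.4
```

Emit:
{"name": "arm_command", "arguments": {"plan": [[0,0,0.1,0,0,0,-1],[0,0,0.1,0,0,0,-1],[0,0,0.03,0,0,0,-1]]}}

```text
time: 17.55
position: [0.6644, 0.0591, 0.2767]
tool_rot: [[-0.969, 0.246, 0.009], [0.246, 0.969, -0.001], [-0.009, 0.001, -1.0]]
ft_force: [1.2, -0.1, 0.5]
finger_gap: 0.051
grip_force: 21.3
```

Emit:
{"name": "arm_command", "arguments": {"plan": [[-0.0298,-0.101,0,0,0,0,-1],[-0.0298,-0.101,0,0,0,0,-1],[-0.0298,-0.101,0,0,0,0,-1],[-0.0298,-0.101,0,0,0,0,-1],[-0.0298,-0.101,0,0,0,0,-1],[-0.0298,-0.101,0,0,0,0,-1],[-0.0298,-0.101,0,0,0,0,-1],[-0.0298,-0.101,0,0,0,0,-1]]}}

```text
time: 18.35
position: [0.5665, -0.2655, 0.2705]
tool_rot: [[-0.969, 0.246, -0.001], [0.246, 0.969, 0.0], [0.001, 0.0, -1.0]]
ft_force: [0.6, -0.5, 0.1]
finger_gap: 0.0508
grip_force: 21.3
```

Emit:
{"name": "arm_command", "arguments": {"plan": [[-0.0298,-0.101,0,0,0,0,-1],[0,0,0,0,0,0,-1],[0,0,-0.09,0,0,0,-1],[0,0,-0.08,0,0,0,-1],[0,0,-0.038,0,0,0,-1],[0,0,0,0,0,0,-1],[0,0,0,0,0,0,-1]]}}

```text
time: 19.05
position: [0.5561, -0.3043, 0.1886]
tool_rot: [[-0.969, 0.245, 0.001], [0.245, 0.969, -0.001], [-0.001, -0.0, -1.0]]
ft_force: [0.4, -0.5, 0.0]
finger_gap: 0.0506
grip_force: 25.2
```

Emit:
{"name": "arm_command", "arguments": {"plan": [[0,0,-0.006,0,0,0,-1],[0,0,0,0,0,0,-1]]}}

```text
time: 19.25
position: [0.556, -0.3046, 0.1867]
tool_rot: [[-0.969, 0.246, 0.002], [0.246, 0.969, -0.001], [-0.002, -0.001, -1.0]]
ft_force: [0.2, -0.7, 0.4]
finger_gap: 0.051
grip_force: 25.2
```

Emit:
{"name": "arm_command", "arguments": {"plan": [[0,0,-0.003,0,0,0,-1],[0,0,0,0,0,0,-1]]}}

```text
time: 19.45
position: [0.5557, -0.3045, 0.1847]
tool_rot: [[-0.969, 0.246, 0.0], [0.246, 0.969, -0.0], [-0.001, -0.0, -1.0]]
ft_force: [0.2, -0.6, -0.5]
finger_gap: 0.0506
grip_force: 25.2
```

Emit:
{"name": "arm_command", "arguments": {"plan": [[0,0,-0.002,0,0,0,-1],[0,0,0,0,0,0,-1]]}}

```text
time: 19.65
position: [0.5555, -0.3044, 0.1834]
tool_rot: [[-0.969, 0.246, -0.0], [0.246, 0.969, 0.0], [0.0, 0.0, -1.0]]
ft_force: [-0.5, -0.0, -1.2]
finger_gap: 0.0504
grip_force: 25.2
```

Emit:
{"name": "arm_command", "arguments": {"plan": [[0,0,-0.002,0,0,0,-1],[0,0,0,0,0,0,-1]]}}

```text
time: 19.85
position: [0.5556, -0.3045, 0.1827]
tool_rot: [[-0.969, 0.246, 0.0], [0.246, 0.969, -0.0], [-0.0, -0.0, -1.0]]
ft_force: [-0.0, 0.3, -0.2]
finger_gap: 0.0505
grip_force: 25.2
```

Emit:
{"name": "arm_command", "arguments": {"plan": [[0,0,-0.002,0,0,0,-1],[0,0,0,0,0,0,-1]]}}

```text
time: 20.05
position: [0.5558, -0.3046, 0.1827]
tool_rot: [[-0.969, 0.246, 0.0], [0.246, 0.969, -0.0], [-0.0, -0.0, -1.0]]
ft_force: [-2.8, 0.0, 4.3]
finger_gap: 0.0509
grip_force: 25.7
```

Emit:
{"name": "arm_command", "arguments": {"plan": [[0,0,0,0,0,0,0.45],[0,0,0,0,0,0,0.45],[0,0,0.02,0,0,0,0.45],[0,0,0.08,0,0,0,0.45],[0,0,0.09,0,0,0,0.5]]}}

```text
time: 20.55
position: [0.555, -0.304, 0.2575]
tool_rot: [[-0.969, 0.246, -0.003], [0.246, 0.969, 0.002], [0.003, 0.001, -1.0]]
ft_force: [1.2, -1.0, 0.3]
finger_gap: 0.0641
grip_force: 0.0
```

Emit:
{"name": "arm_command", "arguments": {"plan": [[-0.0012,0.097,0,0,0,0.0407,1],[-0.0012,0.097,0,0,0,0.0407,1],[-0.0012,0.097,0,0,0,0.0407,1],[-0.0012,0.097,0,0,0,0.0407,1],[-0.0012,0.097,0,0,0,0.0407,1],[-0.0012,0.097,0,0,0,0.0407,1],[-0.0012,0.097,0,0,0,0,1],[-0.0012,0.097,0,0,0,0,1]]}}

```text
time: 21.35
position: [0.5515, 0.0075, 0.2585]
tool_rot: [[-0.868, -0.496, 0.001], [-0.496, 0.868, -0.0], [-0.001, -0.001, -1.0]]
ft_force: [-0.4, 0.3, 0.2]
finger_gap: 0.0853
grip_force: 0.0
```

Emit:
{"name": "arm_command", "arguments": {"plan": [[0,0,0,0,0,0,0.4],[0,0,0,0,0,0,0.4]]}}

```text
time: 21.55
position: [0.5518, 0.0066, 0.2583]
tool_rot: [[-0.867, -0.498, 0.001], [-0.498, 0.867, -0.0], [-0.0, -0.001, -1.0]]
ft_force: [-0.8, -1.0, -0.4]
finger_gap: 0.0604
grip_force: 0.0
```

```bash
python3 - <<'E'
from h import *
look("w5",lambda H,S,V:(S>60)&(V>90)&(H>18)&(H<40),.018)
s=env.state();print(s['position'],np.degrees(np.arctan2(*s['tool_rot'][[1,0],1])))
E
```

```text
[327. 243.] [array([540.4,   0.8]), array([47.8, 27.3]), np.float64(28.9)]
[0.55186634 0.00570126 0.25827636] 119.74623714020458
```

View pics/w5.png

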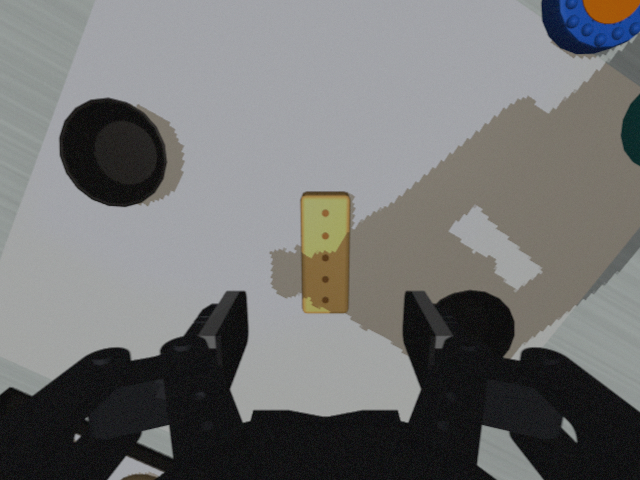

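The shortbread is centred at (325,252) and lined up between the fingers, clear of the moulds.

Emit:
{"name": "arm_command", "arguments": {"plan": [[0,0,-0.09,0,0,0,0.4],[0,0,-0.08,0,0,0,0.4],[0,0,-0.022,0,0,0,0.4],[0,0,0,0,0,0,-1],[0,0,0,0,0,0,-1],[0,0,0,0,0,0,-1],[0,0,0,0,0,0,-1],[0,0,0,0,0,0,-1]], "force": 20}}

```text
time: 22.4
position: [0.5526, 0.0057, 0.1828]
tool_rot: [[-0.868, -0.496, 0.003], [-0.496, 0.868, -0.001], [-0.002, -0.002, -1.0]]
ft_force: [-0.2, -1.6, 4.9]
finger_gap: 0.0275
grip_force: 23.4
```

Emit:
{"name": "arm_command", "arguments": {"plan": [[0,0,0.1,0,0,0,-1],[0,0,0.1,0,0,0,-1],[0,0,0.02,0,0,0,-1]]}}

```text
time: 22.7
position: [0.5534, 0.0058, 0.2743]
tool_rot: [[-0.868, -0.496, 0.009], [-0.496, 0.868, -0.002], [-0.007, -0.006, -1.0]]
ft_force: [1.0, -0.9, 1.0]
finger_gap: 0.0273
grip_force: 22.8
```

Emit:
{"name": "arm_command", "arguments": {"plan": [[-0.0272,-0.09,0,0,0,-0.0407,-1],[-0.0272,-0.09,0,0,0,-0.0407,-1],[-0.0272,-0.09,0,0,0,-0.0407,-1],[-0.0272,-0.09,0,0,0,-0.0407,-1],[-0.0272,-0.09,0,0,0,-0.0407,-1],[-0.0272,-0.09,0,0,0,-0.0407,-1],[-0.0272,-0.09,0,0,0,0,-1],[-0.0272,-0.09,0,0,0,0,-1]]}}

```text
time: 23.5
position: [0.4638, -0.2831, 0.2685]
tool_rot: [[-0.969, 0.246, -0.001], [0.246, 0.969, 0.001], [0.001, 0.001, -1.0]]
ft_force: [1.2, -0.5, 0.1]
finger_gap: 0.0271
grip_force: 22.7
```

Emit:
{"name": "arm_command", "arguments": {"plan": [[0,0,0,0,0,0,-1],[0,0,-0.09,0,0,0,-1],[0,0,-0.08,0,0,0,-1],[0,0,-0.025,0,0,0,-1],[0,0,0,0,0,0,-1],[0,0,0,0,0,0,-1]]}}

```text
time: 24.1
position: [0.4653, -0.282, 0.1921]
tool_rot: [[-0.969, 0.245, 0.001], [0.245, 0.969, -0.001], [-0.001, -0.001, -1.0]]
ft_force: [0.4, -0.8, -0.4]
finger_gap: 0.0272
grip_force: 22.8
```

Emit:
{"name": "arm_command", "arguments": {"plan": [[0,0,-0.009,0,0,0,-1],[0,0,0,0,0,0,-1]]}}

```text
time: 24.3
position: [0.4651, -0.2822, 0.1884]
tool_rot: [[-0.969, 0.245, 0.001], [0.245, 0.969, -0.001], [-0.002, -0.001, -1.0]]
ft_force: [0.0, -0.4, -0.5]
finger_gap: 0.0274
grip_force: 22.8
```

Emit:
{"name": "arm_command", "arguments": {"plan": [[0,0,-0.003,0,0,0,-1],[0,0,0,0,0,0,-1]]}}

```text
time: 24.5
position: [0.4649, -0.2822, 0.1868]
tool_rot: [[-0.969, 0.246, 0.001], [0.246, 0.969, -0.001], [-0.001, -0.0, -1.0]]
ft_force: [0.2, 0.6, 0.2]
finger_gap: 0.0271
grip_force: 22.9
```

Emit:
{"name": "arm_command", "arguments": {"plan": [[0,0,-0.002,0,0,0,-1],[0,0,0,0,0,0,-1]]}}

```text
time: 24.7
position: [0.465, -0.2823, 0.1867]
tool_rot: [[-0.969, 0.246, 0.0], [0.246, 0.969, -0.0], [-0.0, -0.0, -1.0]]
ft_force: [-3.8, 2.4, 8.4]
finger_gap: 0.0273
grip_force: 23.7
```

Emit:
{"name": "arm_command", "arguments": {"plan": [[0,0,0,0,0,0,0.05],[0,0,0,0,0,0,0.05],[0,0,0.02,0,0,0,0.05],[0,0,0.08,0,0,0,0.05],[0,0,0.1,0,0,0,0.1],[0,-0.09,0.08,0,0,0,0.5],[0,-0.09,0.08,0,0,0,0.5],[0,-0.1,0.06,0,0,0,0.5]]}}

```text
time: 25.5
position: [0.4649, -0.3949, 0.3568]
tool_rot: [[-0.97, 0.245, 0.002], [0.245, 0.97, -0.002], [-0.003, -0.002, -1.0]]
ft_force: [1.3, -0.8, 0.5]
finger_gap: 0.0642
grip_force: 0.0
```

Emit:
{"name": "arm_command", "arguments": {"plan": [[-0.02,-0.1,0.02,0,0,0,0.5],[-0.02,-0.1,0,0,0,0,0.5],[-0.02,-0.1,0,0,0,0,0.5],[0,0,0,0,0,0,0.5],[0,0,0,0,0,0,0.5]]}}

```text
time: 26.0
position: [0.4402, -0.5147, 0.3614]
tool_rot: [[-0.969, 0.247, -0.0], [0.247, 0.969, 0.001], [0.0, 0.001, -1.0]]
ft_force: [0.0, 0.1, -0.7]
finger_gap: 0.0644
grip_force: 0.0
```

```bash
python3 - <<'E'
from h import *
cv2.imwrite("pics/end_top.png",cams.snapshot("top")[:,:,::-1]);cv2.imwrite("pics/end_scene.png",cams.snapshot("scene")[:,:,::-1])
E
```

```text
(no output)
```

View pics/end_top.png

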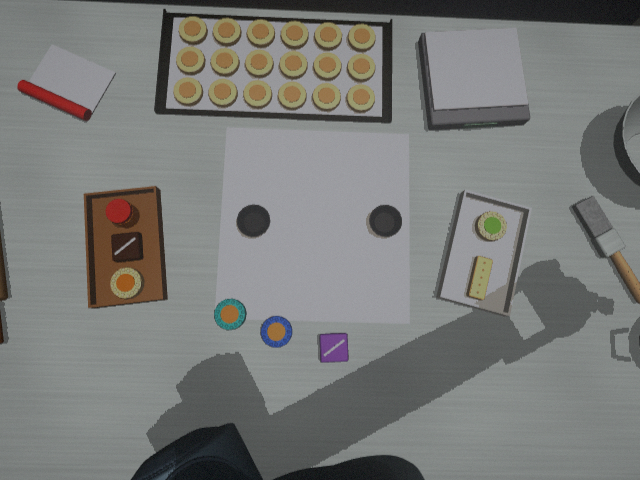

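View pics/end_scene.png

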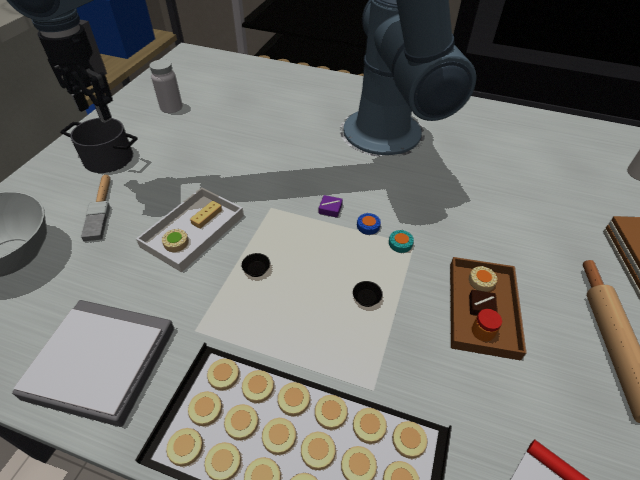

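In the end top view the kraft box holds the honey (119,212), chocolate (127,247) and caramel (126,283). The white box holds the pistachio (491,225) and shortbread (480,278). The moulds (253,221) and (386,221) and the look-alikes have not moved.

```bash
python3 -c "from station import env;print(env.job_done())"
```

```text
the job is handed in; nothing more can be done
None
```

Both gift boxes are made up as asked and the job is handed in (about 26 s on the robot's clock); the final pictures show all five things upright and side by side in their boxes, with the moulds and look-alikes unmoved.

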